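# Run the locked length stop home against its end stop

### The job

Run the sliding stop on the length-stop rail home: press the locking button on its top fully down with your fingertips, keep it down while you push the stop along the rail until it is right up against the fixed end stop, then let go so that the button comes up and locks it there. Do not let the button up on the way, and do not pick up or shift the loose things lying round the rail.

Things in the scene. Friction and masses are not known exactly. Their poses are not given: they have to be found in the camera images.
- stop_rail: Metal rail 290 x 60 mm, fixed flat on the bench. Origin: centre of its underside. Its y axis runs along it towards the fixed end stop: a dark steel block 60 mm wide at y +128 to +143 mm, top 53 mm above the bench, with two rubber bumpers whose faces are at y +124 mm. x runs across the rail, z up. The other end has only a low cap 27 mm high.
- sliding_stop (a joint): Travel of the grey sliding stop (85 mm along the rail, 56 mm wide, captive) towards the rail's +y, in m: 0 far from the end stop, 0.15 against its bumpers. A toothed latch locks it (2 mm of play) until the button is 3 mm down; then about 2 N slides it. Its rear half is a deck 44 mm above the bench that carries the button; its front half rises to an upright push face and slopes down in front.
- lock_button (a joint): How far the locking button in the deck is pressed down, in m: 0 up (locked), 0.005 fully down. A sprung black pad 30 mm along the rail and 36 mm across, its top 8 mm above the deck when up, 3 mm above it when fully down. The spring needs about 3.5 N to begin and about 6 N for the full travel; it comes up by itself.
- button_top (a point): Centre of the top of the locking button, 52 mm above the bench when up. Axes as the rail's. Round the rail stand a blue bench vice, 220 mm high, to its left (its nearest edge about 0.1 m from the button's path), and a wall shelf 0.45 m above the bench that begins at world x 0.68 m.
- push_face (a point): Point on the upright push face just in front of the button, 62 mm above the bench, 21 mm from the button's centre towards the end stop. The face is 56 mm wide, at right angles to the rail, from 44 to 76 mm above the bench; a fingertip standing on the button bears on it when it moves towards the end stop. Axes as the rail's.
- offcut_3: Loose pine offcut 45 x 70 x 45 mm high beside the rail, a bystander. Origin: centre of its underside.
- insulation_tape: Loose roll of tape, 62 mm across and 19 mm high, beside the rail, a bystander. Origin: centre of its underside.
- spanner_10: Loose spanner, 135 mm long and 8 mm high, lying beside the rail, a bystander. Origin: centre of its underside.

How it is judged:
On the way, in this order (a step that is already met when the one before it is completed fails the run):
1. the button is pressed down before the stop is slid away (value of joint lock_button above 0.0035 m and value of joint sliding_stop below 0.08 m), for 0.1 s.
2. the stop is against the end stop with the button still held down (value of joint sliding_stop above 0.147 m and value of joint lock_button above 0.0025 m), for 0.1 s.
At the end, for the whole second after the job is handed in: The sliding stop is within 3 mm of its end position against the end stop and at rest, and its locking button is up again (within 1 mm) (value of joint sliding_stop above 0.147 m and value of joint lock_button below 0.001 m and velocity of joint sliding_stop below 0.005 m/s); the robot touches nothing.
It fails at once if the button is let up on the way, between the stop's start and the end stop (value of joint lock_button below 0.0015 m and value of joint sliding_stop between 0.07 and 0.14 m).
It fails at once if a loose thing beside the rail is picked up or shifted by more than 20 mm (distance of any of offcut_3, insulation_tape, spanner_10 from where it was at the start of the episode above 0.02 m).
It also fails if it takes over 38 s, if anything falls off the work surface, if the arm or the gripper's body presses on something with over 40 N, if the wrist force passes 120 N, or if a joint passes its speed limit or range.

### The arm

A 7-joint arm with a two-finger parallel gripper is mounted at the origin on a cart in front of the work surface, level with it; the furniture and walls round the work are solid. World frame = base frame: x ahead of the robot, y to its left, z up, the work surface at z = 0. Lengths are in m, angles in rad, forces in N, time in s.
With the tool pointing down it reaches from about 0.4 to 0.875 m from the base axis. Payload 19.3 kg.
Tool frame: the origin (TCP) lies between the finger pads; the fingertips stand 14 mm ahead of it and the grasp point (between the pads) lies 5 mm behind it (r.finger_overhang is the z of the fingertips in the tool frame, in m); z points along the fingers, y is the line along which they close (so a half turn about z gives the same grasp; the last joint's range is limited). The gripper opens to 85 mm and grips with 20 to 120 N. Pads are 22 mm wide; open, the fingers measure 114 mm over their backs; the gripper's body (76 mm by 85 mm) begins 54 mm behind the grasp point. The pads swing forward as they close: fully open they stand 13 mm farther back than shut.
Start: joints at [1.242, 0.521, -0.036, 1.599, 0.021, 1.021, -0.113], TCP at [0.16, -0.604, 0.245] pointing down, gripper open.
Joint ranges: [-2.91, 2.91], [-0.3, 2.13], [-1.5, 1.42], [0.17, 2.43], [-1.26, 4.41], [0.16, 1.93], [-2.52, 2.52]. Speed limits (rad/s): [1.89, 1.89, 2.39, 2.39, 3.01, 3.01, 3.01].

### API

Orientations are given as [roll, pitch, yaw] about the fixed x, y, z axes, in that order (R = Rz(yaw) Ry(pitch) Rx(roll)).
In Python, from cell import sensors, vision, r, models gives the robot as it stands.
- The arm moves only by the shell command python3 -m pendant 'ROWS' [OPENING] [FORCE]. ROWS is JSON, a list of rows, each an object with "xyz": the shift along the tool's x, y, z in mm, a list of three; "delta_rot": the turn, a rotation vector about the tool's x, y, z in degrees, a list of three. In form: [{"xyz": [x, y, z], "delta_rot": [rx, ry, rz]}, ...]. A call has 1 to 5 rows; each row is the pose to reach, as a shift and turn from the pose commanded when the call began, along the tool's axes at that moment; what a row does not reach only later rows make up. A row lasts 1/8 s, in which the tool goes at most 62.5 mm and 10.7 degrees, less where a joint would pass 70% of its speed; a pose out of reach is approached as far as the arm can. A call with a gripper value outside its range is refused whole. OPENING is the finger opening in mm, from 0 to 85.4, set as the call begins (- or left out, the last holds). The fingers move at their own pace and stop on an object; FORCE is the grip in N (left out, the last holds). Time passes only in rows, so rows that repeat a pose let the fingers close. It gives the time, the measured TCP pose, the force, the opening and the grip force at its end, in the units of the state.
- sensors.get_obs(): the state, without advancing time (a new reading comes with each control period).
- vision.read_camera(name): name is "scene" or "side" or "wrist"; returns a dict with "image" (384x512x3 uint8, blue, green, red), "camera_matrix" (3x3 intrinsics, pixels), "k1" (the pictures are not rectified: a ray, as slopes to the right and down, at radius r is drawn at 1 + k1 r^2 times it, then the intrinsics apply), "R" (3x3) and "t" (3): a world point X has camera coordinates R X + t. Camera axes: x right, y down, z forward; pixel columns grow to the right and rows downward; lengths in m; the calibration is good to about 2 mm. A picture is of the moment at which its call begins. There is no depth.
- r.hand_in(): hands the job in; it is judged then, once.
Trained networks look in the newest picture that a camera, given by its name, has taken for a name from the list of things; names that differ only in an ending like _2 or _b are one class to them, and where a whole thing is asked for, a point or a joint stands for the part that bears it (a point fixed in the world has none). Each returns a list of dicts, best first, with "p" (0 to 1); they miss things now and then, are a little off and sometimes report something else, mostly with a low value. They report only what shows in the picture. A call takes as long as a camera call.
- models.search_frame(camera, query): "location" ([row, column] in pixels, amid what is visible of it).
- models.place_of(camera, query): "location" ([row, column] in pixels: a listed point, or the origin of a listed thing).
The state is a dict: "time_s": time; "joint_pos": joint angles; "joint_vel": joint speeds; "joint_efforts": joint torques, N m; "ee_pos": TCP position; "tcp_rot": TCP orientation; "force": force on the tool from outside, world axes, zero at the start; "ft_torque": the same for the moment, N m; "finger_gap": finger opening in m; "grasp_force": force on a finger pad.
Only numpy, scipy, OpenCV 4.12 (cv2) and the standard library are available. Lean on these libraries where they do the work, as an engineer would, in place of code of your own. Each camera call takes 0.05 s, during which the arm holds its last target. There are 200 camera calls.

## Working session

There is one attempt and no reset: what is moved stays moved. The work goes in short steps, Python scripts to look and compute and a shell command to move; the robot and the scene stay as the last step left them, time stands still between calls to the robot, and variables do not carry over. Pictures are saved under pics/ and viewed, at most 10 in all, crops included, and the job is handed in when it is done.

```bash
mkdir -p pics; cat > h.py <<'E'
import numpy as np, cv2
from cell import sensors, vision, r, models
def ray(c,px):
    K=c["camera_matrix"];d=np.array([c["k1"],0,0,0,0.])
    u=cv2.undistortPoints(np.array([[[px[1],px[0]]]],float),np.array(K),d)[0,0]
    R=np.array(c["R"]);o=-R.T@np.array(c["t"]);v=R.T@np.array([u[0],u[1],1]);return o,v
def at(c,px,z):
    o,v=ray(c,px);return o+v*(z-o[2])/v[2]
def tri(obs):
    A=0;b=0
    for c,px in obs:
        o,v=ray(c,px);v=v/np.linalg.norm(v);P=np.eye(3)-np.outer(v,v);A=A+P;b=b+P@o
    return np.linalg.solve(A,b)
E
python3 - <<'E'
from h import *
C={}
ims=[]
for n in ["scene","side"]:
    c=C[n]=vision.read_camera(n);cv2.imwrite(f"pics/{n}0.png",c["image"])
    for q,z in [("button_top",.052),("push_face",.062),("stop_rail",0),("offcut_3",0),("insulation_tape",0),("spanner_10",0)]:
        for d in models.place_of(n,q)[:2]: print(n,q,round(d["p"],2),np.round(d["location"]),np.round(at(c,d["location"],z),3))
s=sensors.get_obs();print(s["time_s"],s["ee_pos"],s["tcp_rot"],s["finger_gap"],r.finger_overhang,s["force"])
E
```

```text
scene button_top 0.59 [229. 264.] [ 0.47  -0.11   0.052]
scene push_face 0.71 [223. 254.] [ 0.487 -0.097  0.062]
scene stop_rail 0.97 [221. 254.] [ 0.528 -0.123  0.   ]
scene offcut_3 0.83 [190. 280.] [ 0.57  -0.219  0.   ]
scene insulation_tape 0.73 [220. 288.] [ 0.492 -0.185  0.   ]
scene spanner_10 0.57 [234. 223.] [ 0.534 -0.052  0.   ]
side button_top 0.5 [229. 292.] [ 0.463 -0.1    0.052]
side button_top 0.41 [217. 286.] [ 0.488 -0.119  0.052]
side push_face 0.68 [216. 287.] [ 0.483 -0.113  0.062]
side stop_rail 0.75 [232. 271.] [ 0.516 -0.119  0.   ]
side offcut_3 0.94 [195. 274.] [ 0.565 -0.213  0.   ]
side insulation_tape 0.67 [219. 298.] [ 0.489 -0.177  0.   ]
side spanner_10 0.63 [227. 289.] [ 0.492 -0.148  0.   ]
side spanner_10 0.61 [248. 245.] [ 0.535 -0.057  0.   ]
0.7 [ 0.15990301 -0.60416492  0.24529992] [-3.14155297e+00  1.49057715e-05  2.58728154e-01] 0.08521002213866573 0.014 [ 0.2764153   0.41195671 -0.03908833]
```

View pics/scene0.png

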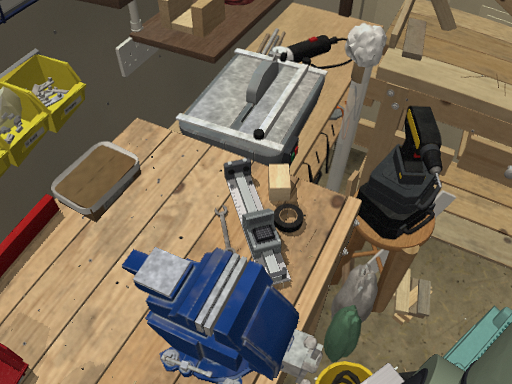

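View pics/side0.png

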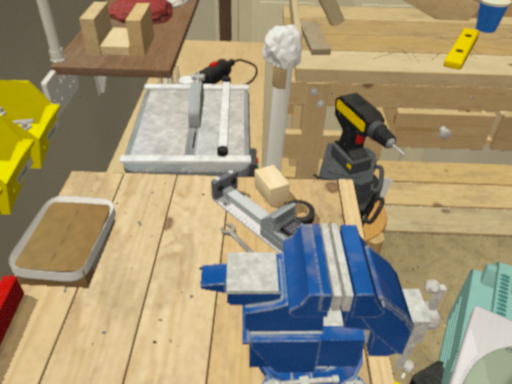

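```bash
python3 - <<'E'
from h import *
c=vision.read_camera("scene")
print("cam",ray(c,[190,256]))
for n,p,z in [("endtop L",(165,226),.053),("endtop R",(160,247),.053),("cap l",(279,271),.027),("cap r",(275,288),.027),("button",(232,262),.052),("vice near top",(250,235),.22),("vice",(262,160),.2),("vice r",(310,298),.15)]: print(n,np.round(at(c,p,z),3))
im=c["image"][130:310,150:330];cv2.imwrite("pics/crop1.png",cv2.resize(im,None,fx=3.3,fy=3.3,interpolation=cv2.INTER_CUBIC))
E
```

```text
cam (array([0.08305151, 0.16342872, 0.73659219]), array([ 0.53608318, -0.35143327, -0.76764136]))
endtop L [ 0.655 -0.133  0.053]
endtop R [ 0.643 -0.179  0.053]
cap l [ 0.384 -0.069  0.027]
cap r [ 0.374 -0.1    0.027]
button [ 0.467 -0.103  0.052]
vice near top [0.368 0.011 0.22 ]
vice [0.419 0.107 0.2  ]
vice r [ 0.269 -0.033  0.15 ]
```

View pics/crop1.png

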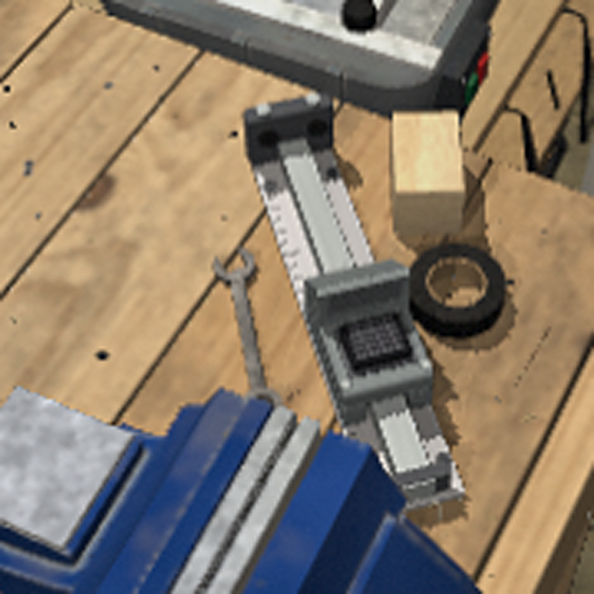

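```bash
python3 - <<'E'
from h import *
c=vision.read_camera("scene");d=vision.read_camera("side")
for n,a,b in [("drill tip",(183,437),(155,402)),("drill top",(110,410),(97,350)),("paperball",(45,365),(45,283)),("button chk",(233.6,263.6),(229,291)),("vice corner",(268,375-75),(228,330)),("shelf",(55,215),(72,165))]: print(n,np.round(tri([(c,a),(d,b)]),3))
print(sensors.get_obs()["time_s"], np.round(at(c,(233.6,263.6),.052),3))
R=cv2.Rodrigues(np.array([0,0,.2587]))[0]@np.diag([1,-1,-1])
print(R.T@(np.array([.463,-.104,.2])-sensors.get_obs()["ee_pos"])*1000)
E
```

```text
drill tip [ 0.405 -0.589 -0.054]
drill top [ 0.582 -0.641  0.032]
paperball [ 0.795 -0.656  0.113]
button chk [ 0.47  -0.108  0.04 ]
vice corner [ 0.386 -0.123  0.055]
shelf [ 0.831 -0.215  0.205]
0.85 [ 0.462 -0.103  0.052]
[ 420.93958719 -406.01257413   45.29477798]
```

```bash
python3 -m pendant '[{"xyz":[40,-38,0],"delta_rot":[0,0,6]},{"xyz":[82,-79,0],"delta_rot":[0,0,12]},{"xyz":[124,-120,0],"delta_rot":[0,0,18]},{"xyz":[166,-160,0],"delta_rot":[0,0,24]},{"xyz":[208,-200,0],"delta_rot":[0,0,29.6]}]' 0 30
python3 - <<'E'
from h import *
from scipy.spatial.transform import Rotation as T
s=sensors.get_obs();print(s["time_s"],s["ee_pos"],s["tcp_rot"],s["joint_pos"],s["finger_gap"])
R=T.from_euler("xyz",s["tcp_rot"]).as_matrix()
print(R.T@(np.array([.463,-.104,.2])-s["ee_pos"])*1000)
E
```

```text
time_s: 1.48
ee_pos: [0.3107, -0.356, 0.2455]
tcp_rot: [3.141, -0.001, -0.261]
force: [2.0, -1.3, 0.7]
finger_gap: 0.0
grasp_force: 0.0
1.475 [ 0.31065162 -0.35598136  0.24553886] [ 3.14136193e+00 -6.21642333e-04 -2.61223557e-01] [ 7.32449864e-01  2.79248535e-01 -5.64384066e-03  1.98848840e+00
  1.93447487e-03  8.73201815e-01 -1.10623697e+00] 2.2259382563951212e-05
[  82.07417879 -282.78924271   45.52464567]
```

```bash
python3 -m pendant '[{"xyz":[15,-55,0],"delta_rot":[0,0,0]},{"xyz":[30,-110,0],"delta_rot":[0,0,0]},{"xyz":[45,-165,5],"delta_rot":[0,0,0]},{"xyz":[60,-220,15],"delta_rot":[0,0,0]},{"xyz":[72,-275,30],"delta_rot":[0,0,0]}]'
python3 -m pendant '[{"xyz":[0,0,0],"delta_rot":[0,0,0]},{"xyz":[0,0,0],"delta_rot":[0,0,0]}]'
python3 - <<'E'
from h import *
c=vision.read_camera("wrist");cv2.imwrite("pics/w1.png",c["image"])
for q,z in [("button_top",.052),("push_face",.062),("stop_rail",0)]:
    for d in models.place_of("wrist",q)[:2]: print(q,round(d["p"],2),np.round(d["location"]),np.round(at(c,d["location"],z),4))
s=sensors.get_obs();print(s["time_s"],s["ee_pos"],s["tcp_rot"],s["joint_pos"],s["force"])
E
```

```text
time_s: 2.1
ee_pos: [0.4507, -0.1084, 0.2155]
tcp_rot: [-3.141, -0.002, -0.258]
force: [1.7, 0.3, -0.6]
finger_gap: 0.0002
grasp_force: 0.0
time_s: 2.35
ee_pos: [0.4494, -0.1104, 0.2153]
tcp_rot: [3.141, 0.0, -0.258]
force: [0.5, 0.2, 1.1]
finger_gap: 0.0001
grasp_force: 0.0
button_top 0.6 [165. 245.] [ 0.4655 -0.1049  0.052 ]
push_face 0.87 [143. 241.] [ 0.4882 -0.1075  0.062 ]
stop_rail 0.97 [106. 247.] [ 0.5177 -0.12    0.    ]
stop_rail 0.25 [ 25. 324.] [ 0.5754 -0.2164  0.    ]
2.55 [ 0.44931201 -0.11105444  0.21557847] [ 3.14139314e+00 -4.39313536e-04 -2.59626478e-01] [ 0.24165529  0.30973054 -0.15625047  2.03810466  0.06667434  0.79800929
 -1.78425899] [ 0.48291576 -1.0068972  -0.10140318]
```

View pics/w1.png

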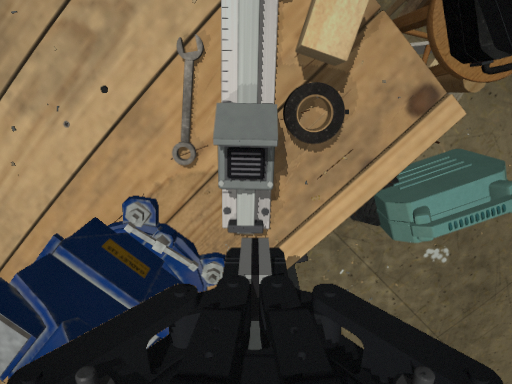

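```bash
python3 - <<'E'
from h import *
from scipy.spatial.transform import Rotation as T
c=vision.read_camera("wrist")
for p,q,z in [((60,223),(217,222),.015),((60,276),(217,271),.015)]:
    A,B=at(c,p,z),at(c,q,z);print(np.round(A,3),np.round(B,3),np.arctan2(*(A-B)[[1,0]]))
for p,z in [((163.5,247),.052),((149,229),.052),((179,265),.052),((147,220),.044),((147,273),.044)]: print(np.round(at(c,p,z),4))
print("s",models.place_of("scene","button_top")[:1])
s=sensors.get_obs();R=T.from_euler("xyz",s["tcp_rot"]).as_matrix()
b=at(c,(163.5,247),.052);print(s["time_s"],s["ee_pos"],R.T@(b-s["ee_pos"])*1000)
E
```

```text
[ 0.567 -0.11   0.015] [ 0.406 -0.061  0.015] -0.29556379861991744
[ 0.553 -0.161  0.015] [ 0.392 -0.115  0.015] -0.27518179602847204
[ 0.4666 -0.1081  0.052 ]
[ 0.4845 -0.0952  0.052 ]
[ 0.4471 -0.121   0.052 ]
[ 0.4876 -0.0863  0.044 ]
[ 0.4743 -0.1363  0.044 ]
s [{'location': [231.6, 263.7], 'p': 0.77}]
2.65 [ 0.4494603  -0.1107761   0.21553555] [ 15.75051814  -7.00825827 163.54269085]
```

```bash
python3 -m pendant '[{"xyz":[8,-4,30],"delta_rot":[0,3,0.3]},{"xyz":[15,-8,60],"delta_rot":[0,6,0.6]},{"xyz":[15,-8,90],"delta_rot":[0,10,0.6]},{"xyz":[15,-8,118],"delta_rot":[0,10,0.6]},{"xyz":[15,-8,130],"delta_rot":[0,10,0.6]}]'
python3 -m pendant '[{"xyz":[0,0,0],"delta_rot":[0,0,0]},{"xyz":[0,0,0],"delta_rot":[0,0,0]}]'
python3 - <<'E'
from h import *
c=vision.read_camera("scene");cv2.imwrite("pics/s2.png",cv2.resize(c["image"][130:310,150:330],None,fx=3.3,fy=3.3,interpolation=cv2.INTER_CUBIC))
w=vision.read_camera("wrist");cv2.imwrite("pics/w2.png",w["image"])
for q,z in [("button_top",.052),("push_face",.062)]:
    for d in models.place_of("wrist",q)[:1]: print(q,round(d["p"],2),np.round(d["location"]),np.round(at(w,d["location"],z),4))
s=sensors.get_obs();print(s["time_s"],s["ee_pos"],s["tcp_rot"],s["force"])
E
```

```text
time_s: 3.28
ee_pos: [0.4657, -0.1063, 0.0843]
tcp_rot: [-3.141, -0.173, -0.269]
force: [-0.2, -0.2, 0.4]
finger_gap: 0.0002
grasp_force: 0.0
time_s: 3.52
ee_pos: [0.4666, -0.1064, 0.0861]
tcp_rot: [-3.14, -0.176, -0.269]
force: [-0.1, 0.3, 0.4]
finger_gap: -0.0001
grasp_force: 0.0
button_top 0.88 [248. 252.] [ 0.4662 -0.1048  0.052 ]
push_face 0.77 [218. 255.] [ 0.4851 -0.1114  0.062 ]
3.725 [ 0.46648006 -0.1062941   0.08593162] [-3.1403953  -0.17563404 -0.26878413] [-0.06886303 -0.5702485  -0.66315246]
```

View pics/s2.png

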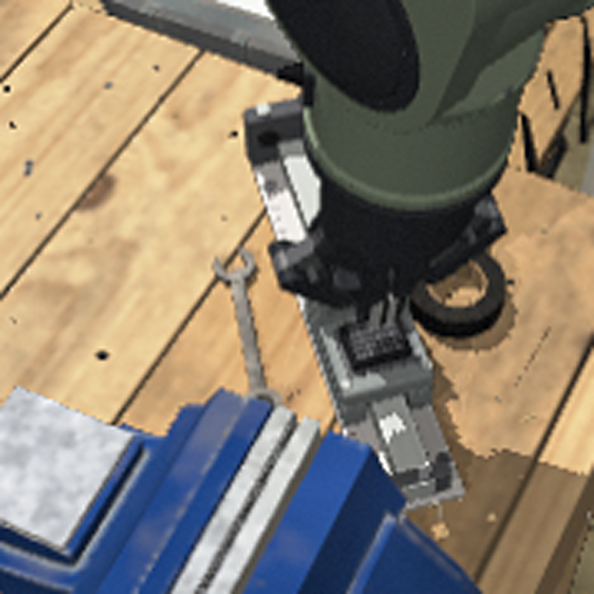

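View pics/w2.png

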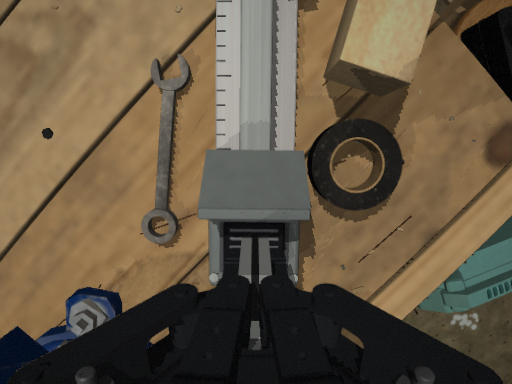

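```bash
python3 -m pendant '[{"xyz":[-2,0,12],"delta_rot":[0,0,0]},{"xyz":[-3,0,17],"delta_rot":[0,0,0]},{"xyz":[-3.5,0,20],"delta_rot":[0,0,0]},{"xyz":[-4,0,22],"delta_rot":[0,0,0]},{"xyz":[-4,0,22],"delta_rot":[0,0,0]}]'
```

```text
time_s: 4.35
ee_pos: [0.4659, -0.1061, 0.0629]
tcp_rot: [-3.141, -0.174, -0.268]
force: [-1.2, 1.2, 6.8]
finger_gap: 0.0002
grasp_force: 2.8
```

```bash
python3 -m pendant '[{"xyz":[-0.3,0,1.5],"delta_rot":[0,0,0]},{"xyz":[-0.5,0,3],"delta_rot":[0,0,0]},{"xyz":[-0.5,0,3],"delta_rot":[0,0,0]}]'; python3 -m pendant '[{"xyz":[0,0,0],"delta_rot":[0,0,0]}]'
```

```text
time_s: 4.72
ee_pos: [0.468, -0.1066, 0.0613]
tcp_rot: [-3.14, -0.179, -0.269]
force: [-0.8, -2.3, 31.2]
finger_gap: 0.0
grasp_force: 15.6
time_s: 4.85
ee_pos: [0.468, -0.1066, 0.0613]
tcp_rot: [-3.14, -0.179, -0.269]
force: [-0.1, -3.1, 30.1]
finger_gap: -0.0001
grasp_force: 15.3
```

```bash
python3 -m pendant '[{"xyz":[5,0,0.2],"delta_rot":[0,0,0]},{"xyz":[13,0,1.5],"delta_rot":[0,0,0]},{"xyz":[22,0,3],"delta_rot":[0,0,0]},{"xyz":[31,0,4.6],"delta_rot":[0,0,0]},{"xyz":[40,0,6.2],"delta_rot":[0,0,0]}]'
```

```text
time_s: 5.48
ee_pos: [0.5061, -0.1175, 0.0616]
tcp_rot: [-3.141, -0.177, -0.269]
force: [-3.1, -3.6, 18.9]
finger_gap: -0.0001
grasp_force: 9.6
```

```bash
python3 -m pendant '[{"xyz":[9,0,1.6],"delta_rot":[0,0,0]},{"xyz":[18,0,3.2],"delta_rot":[0,0,0]},{"xyz":[28,0,5],"delta_rot":[0,0,0]},{"xyz":[38,0,6.7],"delta_rot":[0,0,0]},{"xyz":[48,0,8.5],"delta_rot":[0,0,0]}]'
```

```text
time_s: 6.1
ee_pos: [0.5529, -0.131, 0.0617]
tcp_rot: [-3.141, -0.176, -0.269]
force: [-4.0, -4.5, 17.9]
finger_gap: 0.0002
grasp_force: 9.1
```

```bash
python3 -m pendant '[{"xyz":[7,0,1.3],"delta_rot":[0,0,0]},{"xyz":[13,0,2.4],"delta_rot":[0,0,0]},{"xyz":[18,0,3.3],"delta_rot":[0,0,0]}]'
python3 - <<'E'
from h import *
w=vision.read_camera("wrist");d=vision.read_camera("side")
cv2.imwrite("pics/m3.png",np.hstack([w["image"][:300,100:420],cv2.resize(d["image"][80:280,120:340],(330,300))]))
print(np.round(sensors.get_obs()["force"],1))
E
```

```text
time_s: 6.48
ee_pos: [0.5706, -0.136, 0.0616]
tcp_rot: [-3.142, -0.177, -0.27]
force: [-3.7, -6.4, 18.9]
finger_gap: -0.0002
grasp_force: 9.5
[ 0.1 -6.7 16.2]
```

View pics/m3.png

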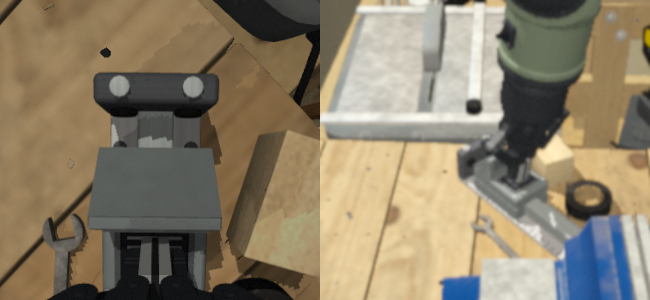

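```bash
python3 -m pendant '[{"xyz":[4,0.4,0.7],"delta_rot":[0,0,0]},{"xyz":[8,0.7,1.4],"delta_rot":[0,0,0]},{"xyz":[12,1,2.1],"delta_rot":[0,0,0]},{"xyz":[16,1,2.8],"delta_rot":[0,0,0]},{"xyz":[20,1,3.5],"delta_rot":[0,0,0]}]'
python3 - <<'E'
from h import *
w=vision.read_camera("wrist")
cv2.imwrite("pics/m4.png",w["image"][:300,100:420])
print(np.round(sensors.get_obs()["force"],1))
E
```

```text
time_s: 7.2
ee_pos: [0.5888, -0.1413, 0.0615]
tcp_rot: [-3.141, -0.174, -0.269]
force: [-11.8, 1.5, 28.0]
finger_gap: -0.0004
grasp_force: 13.9
[-10.7   1.8  22.7]
```

View pics/m4.png

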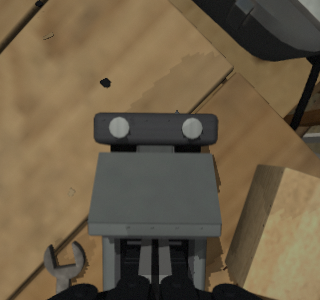

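```bash
python3 -m pendant '[{"xyz":[2,0,0],"delta_rot":[0,0,0]},{"xyz":[4,0,0.3],"delta_rot":[0,0,0]},{"xyz":[4,0,0.3],"delta_rot":[0,0,0]}]'
```

```text
time_s: 7.62
ee_pos: [0.5927, -0.1422, 0.0617]
tcp_rot: [-3.141, -0.174, -0.269]
force: [-8.5, 2.1, 20.3]
finger_gap: -0.0
grasp_force: 9.7
```

```bash
python3 -m pendant '[{"xyz":[2,0,0.3],"delta_rot":[0,0,0]},{"xyz":[4,0,0.6],"delta_rot":[0,0,0]},{"xyz":[4,0,0.6],"delta_rot":[0,0,0]}]'
```

```text
time_s: 8.0
ee_pos: [0.5952, -0.1428, 0.0615]
tcp_rot: [-3.141, -0.172, -0.268]
force: [-18.0, 4.4, 28.4]
finger_gap: -0.0001
grasp_force: 17.2
```

```bash
python3 -m pendant '[{"xyz":[1.5,0,0.2],"delta_rot":[0,0,0]},{"xyz":[3,0,0.5],"delta_rot":[0,0,0]},{"xyz":[3,0,0.5],"delta_rot":[0,0,0]}]'
python3 - <<'E'
from h import *
w=vision.read_camera("wrist")
cv2.imwrite("pics/m5.png",w["image"][:300,100:420])
E
```

```text
time_s: 8.38
ee_pos: [0.5956, -0.143, 0.0612]
tcp_rot: [3.141, -0.167, -0.268]
force: [-39.4, 12.3, 48.3]
finger_gap: -0.0001
grasp_force: 28.9
```

View pics/m5.png

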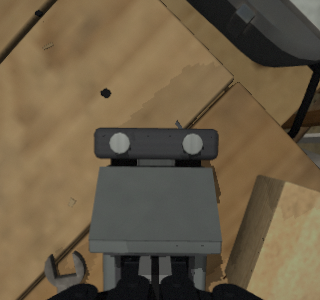

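```bash
python3 -m pendant '[{"xyz":[-1.5,0,-1],"delta_rot":[0,0,0]},{"xyz":[-3,0,-2],"delta_rot":[0,0,0]},{"xyz":[-2.5,0,-5],"delta_rot":[0,0,0]},{"xyz":[-1.8,0,-9],"delta_rot":[0,0,0]},{"xyz":[-1.2,0,-13],"delta_rot":[0,0,0]}]'
python3 -m pendant '[{"xyz":[-2,0,-15],"delta_rot":[0,0,0]},{"xyz":[-4,0,-35],"delta_rot":[0,0,0]},{"xyz":[-6,0,-60],"delta_rot":[0,0,0]},{"xyz":[-6,0,-80],"delta_rot":[0,0,0]},{"xyz":[-6,0,-80],"delta_rot":[0,0,0]}]'
python3 -m pendant '[{"xyz":[0,0,0],"delta_rot":[0,0,0]},{"xyz":[0,0,0],"delta_rot":[0,0,0]},{"xyz":[0,0,0],"delta_rot":[0,0,0]}]'
python3 - <<'E'
from h import *
w=vision.read_camera("wrist")
cv2.imwrite("pics/m6.png",w["image"][:340,60:460])
E
```

```text
time_s: 9.05
ee_pos: [0.595, -0.1428, 0.073]
tcp_rot: [-3.141, -0.172, -0.268]
force: [-4.8, 1.5, -3.7]
finger_gap: 0.0
grasp_force: 2.7
time_s: 9.68
ee_pos: [0.578, -0.1381, 0.1542]
tcp_rot: [-3.14, -0.178, -0.269]
force: [-0.4, 0.8, -0.8]
finger_gap: -0.0
grasp_force: 0.0
time_s: 10.05
ee_pos: [0.5771, -0.1377, 0.151]
tcp_rot: [-3.141, -0.174, -0.268]
force: [0.2, -0.1, -1.0]
finger_gap: -0.0
grasp_force: 0.0
```

View pics/m6.png

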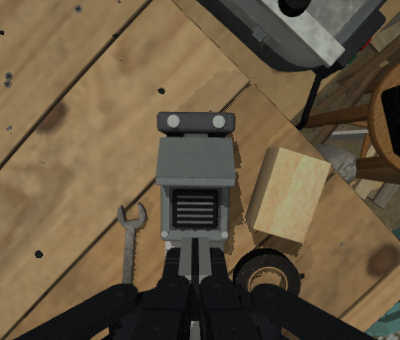

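The picture shows the stop at the end stop: its front edge is at row 138 and the end stop's edge at row 133. The button is up and clear at (row 208, col 195), the loose things are in place, and nothing touches the robot.

```bash
python3 -c "
from cell import r
print(r.hand_in())"
```

```text
the job is handed in; nothing more can be done
None
```

I pressed the button down, kept it down while I pushed the stop until it was firmly against the end stop, then let the button come up; I handed the job in at about 10 s, but no verdict came back. In the last picture the stop is home, the button is up and the loose things look undisturbed.

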